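# Change the run-down battery packs for the charged ones

### The job

The packs in the tester and in the hand radio are run down, and those in the two charging cradles are full. Change them over: each device gets the full pack of its own size, and its run-down pack goes on charge in the cradle that the full one came from; set packs down on free bench on the way as needed. Every pack must end fully down in its well, and leave the side cutters and the torque driver where they lie.

Things in the scene. Friction and masses are not known exactly. Their poses are not given: they have to be found in the camera images.
- large_in_tester: Run-down large battery pack: the one in the tester at the start. Dark-grey block 70 x 46 x 38 mm (x, y, z), ribbed sides, paler panel on top, bottom edges bevelled 3 mm, 0.07-0.23 kg. Origin: centre of underside, z up. Seated it stands 20 mm proud of the well: grip from above across its 46 mm width (y). Fits its well either way round, x along the well's x.
- large_on_charge: Charged large battery pack: the one in the large cradle at the start. Dark-grey block 70 x 46 x 38 mm (x, y, z), ribbed sides, paler panel on top, bottom edges bevelled 3 mm, 0.07-0.23 kg. Origin: centre of underside, z up. Seated it stands 20 mm proud of the well: grip from above across its 46 mm width (y). Fits its well either way round, x along the well's x.
- slim_in_radio: Run-down slim battery pack: the one in the radio at the start. Dark-grey block 62 x 30 x 38 mm (x, y, z), ribbed sides, paler panel on top, bottom edges bevelled 3 mm, 0.07-0.23 kg. Origin: centre of underside, z up. Seated it stands 20 mm proud of the well: grip from above across its 30 mm width (y). Fits its well either way round, x along the well's x.
- slim_on_charge: Charged slim battery pack: the one in the slim cradle at the start. Dark-grey block 62 x 30 x 38 mm (x, y, z), ribbed sides, paler panel on top, bottom edges bevelled 3 mm, 0.07-0.23 kg. Origin: centre of underside, z up. Seated it stands 20 mm proud of the well: grip from above across its 30 mm width (y). Fits its well either way round, x along the well's x.
- tester: Hand-held tester lying on its face: light-grey housing, black rubber corners, vent slots and three metal sockets at its +x end; 166 x 89 x 34 mm, x -70 to +96 (sockets +103). Large pack's well in its back. Well 77 x 53 mm (x, y), centred on the origin, 5 mm sloped lead-in round it; floor 16, rim 34 mm above the bench. Origin on the bench under the well's middle, z up. Fixed.
- charger_large: Large charging cradle: black block with sloping sides, 114 x 86 mm at the foot (x -61 to +53), 30 high, two small white lamps at its -x edge. Large pack's well in its top. Well 77 x 53 mm (x, y), centred on the origin, 5 mm sloped lead-in round it; floor 12, rim 30 mm above the bench. Origin on the bench under the well's middle, z up. Fixed.
- radio: Hand radio lying on its face: light-grey housing, stub aerial and two black knobs at its +x end; 125 x 63 x 34 mm, x -58 to +67 (aerial +114). Slim pack's well in its back. Well 69 x 37 mm (x, y), centred on the origin, 5 mm sloped lead-in round it; floor 16, rim 34 mm above the bench. Origin on the bench under the well's middle, z up. Fixed.
- charger_slim: Slim charging cradle: narrower make of the same black cradle, 106 x 70 mm at the foot (x -57 to +49), 30 high. Slim pack's well in its top. Well 69 x 37 mm (x, y), centred on the origin, 5 mm sloped lead-in round it; floor 12, rim 30 mm above the bench. Origin on the bench under the well's middle, z up. Fixed.
- side_cutters: Side cutters with red handles, 45 x 121 x 11 mm, on the bench near the robot on the left; not part of the job. Origin: centre of underside, long along y. The bench between them and the torque driver, x 0.37 to 0.46, y -0.17 to 0.12, is free at every start.
- torque_driver: Torque driver (slim black screwdriver), 20 x 158 x 20 mm, on the bench near the robot on the right; not part of the job. Origin: centre of underside, long along y. Behind it to the right stands a fixed black press test jig, over 0.3 m tall, x 0.52 to 0.83, y -0.33 to -0.62: keep the gripper clear of it.
Things that resemble listed ones, but are neither listed nor needed, are in the scene too. What is shaped like the slim_on_charge but red or turquoise is not meant.

How it is judged:
By the outcome, as a careful person would: the job done as asked, in the order asked, and still so for the second after the job is handed in, with the robot touching nothing.
It also fails if it takes over 141 s, if anything falls off the work surface, if the arm or the gripper's body presses on something with over 40 N, if the wrist force passes 120 N, or if a joint passes its speed limit or range.

### The arm

A 7-joint arm with a two-finger parallel gripper is mounted at the origin on a cart in front of the work surface, level with it; the furniture and walls round the work are solid. World frame = base frame: x ahead of the robot, y to its left, z up, the work surface at z = 0. Lengths are in m, angles in degrees, forces in N, time in s.
With the tool pointing down it reaches from about 0.425 to 0.875 m from the base axis. Payload 4.7 kg.
Tool frame: the origin (TCP) lies at the centre of the arm's flange, where the gripper is bolted on; the fingertips stand 182 mm ahead of it and the grasp point (between the pads) lies 164 mm ahead of it; z points along the fingers, x is the direction in which the jaws open and shut, and the axes are right-handed (so a half turn about z gives the same grasp; the last joint's range is limited). The gripper opens to 87 mm and grips with 3 to 60 N. Pads are 19 mm wide; open, the fingers measure 117 mm over their backs; the gripper's body (75 mm by 190 mm) begins 51 mm behind the grasp point.
Start: joints at [70.021, 18.392, -4.016, 83.108, 1.295, 78.541, -3.26], TCP at [0.231, -0.608, 0.405] pointing down, gripper open.
Joint ranges: [-163.93, 163.93], [-17.29, 119.83], [-79.2, 71.16], [3.27, 140.29], [-89.18, 269.18], [5.43, 117.66], [-154.24, 154.24]. Speed limits (degrees/s): [147.25, 147.25, 180, 180, 180, 180, 180].

### API

Orientations are given as [roll, pitch, yaw] about the fixed x, y, z axes, in that order (R = Rz(yaw) Ry(pitch) Rx(roll)).
In Python, from cell import env gives the robot as it stands. The module is installed in compiled form; this text tells all that it offers.
- The arm moves only by the tool carry_out, never from a script. Its argument "increments" is a list of rows, each a list of 5 numbers: the shift along the world's x, y, z in m, then the turn about the world's z in degrees, then the gripper's target within -1 to 1 (shut at 1, half-way at 0, fully open at -1). In form: [[dx, dy, dz, spin, jaw], ...]. A call has 1 to 20 rows; each row is the pose to reach, as a shift and turn from the pose commanded when the call began; what a row does not reach only later rows make up. A row lasts 1/10 s, in which the tool goes at most 50 mm and 8.59 degrees, less where a joint would pass 70% of its speed; a pose out of reach is approached as far as the arm can. A call with a gripper value outside its range is refused whole. The fingers move at their own pace and stop on an object; "grip_force" is the grip in N (left out, the last holds). Time passes only in rows, so rows that repeat a pose let the fingers close. It gives the time, the measured TCP pose, the force and the opening at its end, in the units of the state.
- env.get_obs(): the state, without advancing time (a new reading comes with each control period).
- env.read_camera(name): name is "side" or "top"; returns (picture, depth): 384x512x3 uint8, red, green, blue; 384x512 float32, m along the optical axis (not along the pixel's ray), 0 where there is no reading.
- env.get_calibration(name): a dict with "K" (3x3 intrinsics, pixels), "k1" (the pictures are not rectified: a ray, as slopes to the right and down, at radius r is drawn at 1 + k1 r^2 times it, then the intrinsics apply), "camera_from_world" (4x4, takes a point from world to camera coordinates). Camera axes: x right, y down, z forward; pixel columns grow to the right and rows downward; lengths in m; the calibration is good to about 2 mm. A picture is of the moment at which its call begins. get_calibration takes no time and is no camera call.
- env.sign_off(): hands the job in, once; it reports no verdict.
The state is a dict: "time_s": time; "qpos": joint angles; "joint_velocities": joint speeds; "effort": joint torques, N m; "tool_pos": TCP position; "tool_rot": TCP orientation; "force": force on the tool from outside, world axes, zero at the start; "wrist_torque": the same for the moment, N m; "grip_width": finger opening in m.
Only numpy, scipy, OpenCV 4.12 (cv2) and the standard library are available. Lean on these libraries where they do the work, as an engineer would, in place of code of your own. Each camera call takes 0.05 s, during which the arm holds its last target.

## Working session

There is one attempt and no reset: what is moved stays moved. The work goes in short steps, Python scripts to look and compute and a tool call to move; the robot and the scene stay as the last step left them, time stands still between calls to the robot, and variables do not carry over. Pictures are saved under pics/ and viewed, and the job is handed in when it is done.

Besides the shell and the picture viewer there is one more tool, called after "Request:" as a command line: name --pt "numbers of a row" for each row, then --argument value for the rest. carry_out: Moves the arm, as the interface text tells. Its arguments: {"type":"object","properties":{"increments":{"type":"array"},"grip_force":{"type":"number"}},"required":["increments"]}

```bash
mkdir -p pics; ls; python3 - <<'E'
from cell import env
import cv2,numpy as np
np.set_printoptions(precision=4,suppress=True)
for n in("top","side"):
    p,d=env.read_camera(n); cv2.imwrite(f"pics/{n}0.png",p[:,:,::-1]); np.save(f"{n}0.npy",d)
    c=env.get_calibration(n); print(n,c["K"],c["k1"],c["camera_from_world"])
print(env.get_obs())
E
```

```text
pics
top [[387.4104   0.     263.6145]
 [  0.     387.4104 194.4693]
 [  0.       0.       1.    ]] -0.043906144345292435 [[-0.0066 -1.      0.0026  0.0383]
 [-0.9871  0.0061 -0.1598  0.543 ]
 [ 0.1598 -0.0036 -0.9871  0.9515]
 [ 0.      0.      0.      1.    ]]
side [[395.4818   0.     248.481 ]
 [  0.     395.4818 184.456 ]
 [  0.       0.       1.    ]] -0.03776485497216828 [[-0.9079 -0.4188 -0.0179  0.5014]
 [-0.1774  0.4226 -0.8888  0.1097]
 [ 0.3797 -0.8038 -0.458   0.8855]
 [ 0.      0.      0.      1.    ]]
{'time_s': 0.1, 'qpos': array([70.0238, 18.4331, -4.0163, 83.167 ,  1.2935, 78.5409, -3.262 ]), 'joint_velocities': array([ 0.0626, -0.0251, -0.0558, -0.1665,  0.0577,  0.1348,  0.0428]), 'effort': array([  0.    , -49.2572,  -0.4055, -31.3399,  -0.0639,   0.0395,
         0.    ]), 'tool_pos': array([ 0.2306, -0.6075,  0.4038]), 'tool_rot': array([179.9962,   0.0958, -69.2158]), 'force': array([-0.9373, -0.4771,  0.5145]), 'wrist_torque': array([-0.0334, -0.0038,  0.0111]), 'grip_width': 0.08717125833660291}
```

View pics/top0.png

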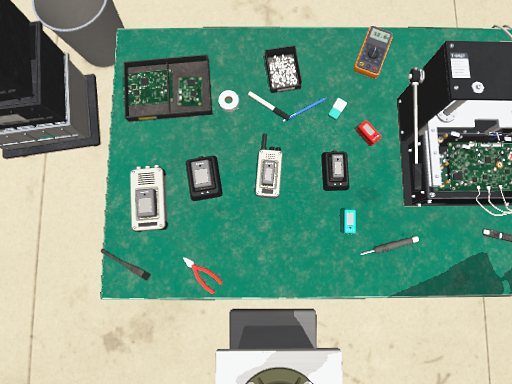

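View pics/side0.png

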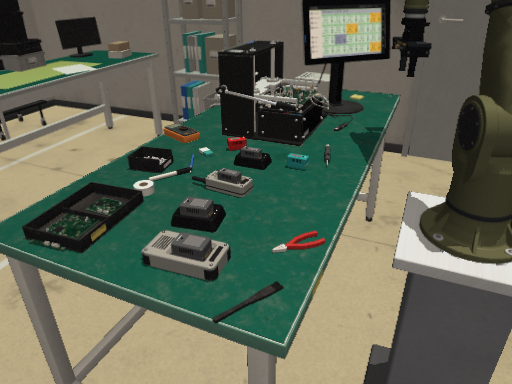

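Top view: tester about (147,199), large cradle (203,177), radio (268,172), slim cradle (336,170); turquoise decoy at (349,220), red decoy at (369,132). I'll zoom in for measuring.

```bash
python3 - <<'E'
import cv2,numpy as np
p=cv2.imread("pics/top0.png")
c=p[130:240,120:370]
cv2.imwrite("pics/crop0.png",cv2.resize(c,None,fx=3.2,fy=3.2,interpolation=cv2.INTER_CUBIC))
E
```

```text
(no output)
```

View pics/crop0.png

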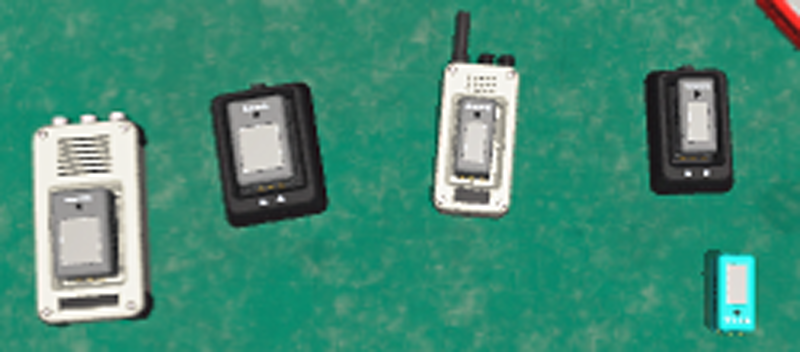

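```bash
cat > h.py <<'E'
import cv2,numpy as np
from cell import env
np.set_printoptions(precision=4,suppress=True)
def rays(n,uv):
    c=env.get_calibration(n)
    q=cv2.undistortPoints(np.asarray(uv,float).reshape(-1,1,2),c["K"],np.array([c["k1"],0,0,0.]))[:,0]
    return np.c_[q,np.ones(len(q))],c["camera_from_world"]
def world(n,uv,z):      # depth
    r,T=rays(n,uv); P=r*np.asarray(z).reshape(-1,1)
    return (P-T[:3,3])@T[:3,:3]
def plane(n,uv,h):
    r,T=rays(n,uv); d=r@T[:3,:3]; o=-T[:3,:3].T@T[:3,3]
    return o+d*((h-o[2])/d[:,2])[:,None]
def proj(n,P):
    c=env.get_calibration(n);T=c["camera_from_world"]
    Q=np.atleast_2d(P)@T[:3,:3].T+T[:3,3]
    return cv2.projectPoints(Q,np.zeros(3),np.zeros(3),c["K"],np.array([c["k1"],0,0,0.]))[0][:,0]
def cloud(n,d):
    v,u=np.mgrid[:384,:512]
    return world(n,np.c_[u.ravel(),v.ravel()],d.ravel()).reshape(384,512,3)
E
python3 - <<'E'
from h import *
p=cv2.imread("pics/top0.png")
d=np.load("top0.npy");W=cloud("top",d)
print("bench z",np.median(W[235:245,230:330,2]))
hsv=cv2.cvtColor(p,cv2.COLOR_BGR2HSV)
hm=np.clip(W[...,2]*3000+20,0,255).astype(np.uint8); hm[d==0]=0
cv2.imwrite("pics/hm0.png",cv2.resize(hm[130:240,120:370],None,fx=3.2,fy=3.2,interpolation=0))
for nm,(u,v),hp,hh in (("tester",(147,203),.054,.034),("cl",(203,174),.05,.03),("radio",(268,173),.054,.034),("cs",(338,170),.05,.03)):
    z=W[...,2]
    win=np.zeros(z.shape,bool);win[v-45:v+45,u-32:u+32]=1
    for lab,m in (("pack",win&(abs(z-hp)<.006)&(d>0)),("body",win&(z>hh-.007)&(d>0))):
        n,L,s,c=cv2.connectedComponentsWithStats(m.astype(np.uint8))
        k=L[v,u] 
        if k==0: print(nm,lab,"no");continue
        ys,xs=np.where(L==k)
        P=plane("top",np.c_[xs,ys],hp if lab=="pack" else hh)
        r=cv2.minAreaRect((P[:,:2]*1000).astype(np.float32))
        print(nm,lab,s[k,4],"z",np.median(z[L==k]),"rect",np.round(r[0],1),np.round(r[1],1),round(r[2],1),"mean",P.mean(0)*1000)
E
```

```text
bench z 0.0012080910605804024
tester pack 500 z 0.05390998547225842 rect [523.3 335.6] [70.3 47.2] 5.0 mean [523.114  335.5535  54.    ]
tester body 1923 z 0.03479951127849949 rect [536.  337.1] [163.8  87.4] 4.2 mean [536.1111 338.5789  34.    ]
cl pack 479 z 0.05015533781595357 rect [597.9 196.2] [70.9 46.2] 9.3 mean [597.7487 196.2417  50.    ]
cl body 1062 z 0.03273165354874105 rect [594.2 195.2] [105.9  77.9] 9.5 mean [594.4748 196.1121  30.    ]
radio pack 276 z 0.05411150723947457 rect [600.2  23.2] [30.1 61.9] 83.8 mean [599.8604  23.2066  54.    ]
radio body 989 z 0.03502811231799712 rect [603.1  22. ] [ 61.8 124.1] 84.9 mean [603.41    22.1793  34.    ]
cs pack 276 z 0.0504852341990622 rect [ 617.2 -156.1] [31.  61.1] 89.8 mean [ 616.757  -156.4853   50.    ]
cs body 772 z 0.031277816777156776 rect [ 610.  -156.3] [62.9 97.2] 89.8 mean [ 611.7689 -157.0701   30.    ]
```

View pics/hm0.png

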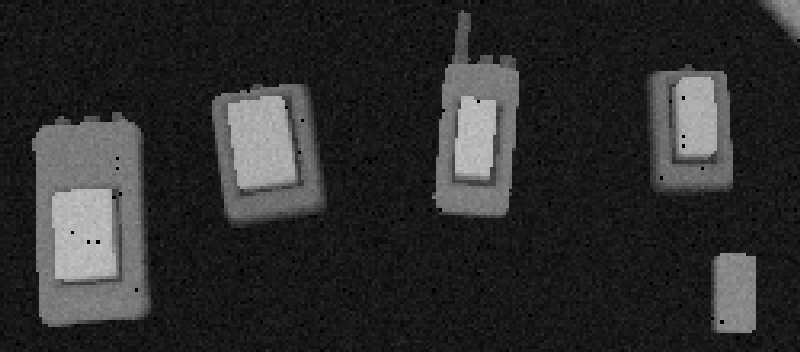

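Request:
carry_out --pt "0.017 0.041 -0.005 8.2 -1" --pt "0.034 0.082 -0.01 16.4 -1" --pt "0.051 0.123 -0.015 24.6 -1" --pt "0.068 0.164 -0.02 32.8 -1" --pt "0.085 0.205 -0.025 41 -1" --pt "0.102 0.246 -0.03 49.2 -1" --pt "0.119 0.287 -0.035 57.4 -1" --pt "0.136 0.328 -0.04 65.6 -1" --pt "0.153 0.369 -0.045 73.8 -1" --pt "0.17 0.41 -0.05 82 -1" --pt "0.18 0.45 -0.055 90.2 -1" --pt "0.19 0.49 -0.06 98.4 -1" --pt "0.2 0.53 -0.065 106.6 -1" --pt "0.21 0.57 -0.07 114.8 -1" --pt "0.22 0.61 -0.075 123 -1" --pt "0.23 0.65 -0.08 131.2 -1" --pt "0.24 0.69 -0.085 139.4 -1" --pt "0.25 0.73 -0.09 147.6 -1" --pt "0.26 0.77 -0.095 155.8 -1" --pt "0.27 0.81 -0.1 164 -1" --grip_force 30

```text
time_s: 2.1
tool_pos: [0.5008, 0.2036, 0.3044]
tool_rot: [180.0, 0.0, 95.1]
force: [0.8, -0.6, 0.3]
grip_width: 0.087
```

Request:
carry_out --pt "0.006 0.034 0 0 -1" --pt "0.011 0.067 0 0 -1" --pt "0.017 0.1 0 0 -1" --pt "0.022 0.134 0 0 -1" --pt "0.022 0.134 -0.02 0 -1" --pt "0.022 0.134 -0.04 0 -1" --pt "0.022 0.134 -0.055 0 -1" --pt "0.022 0.134 -0.07 0 -1" --pt "0.022 0.134 -0.08 0 -1" --pt "0.022 0.134 -0.085 0 -1" --pt "0.022 0.134 -0.085 0 -1"

```text
time_s: 3.2
tool_pos: [0.5227, 0.336, 0.2193]
tool_rot: [-180.0, 0.0, 94.8]
force: [0.3, -0.3, -0.4]
grip_width: 0.0869
```

```bash
python3 - <<'E'
from h import *
for n in("side","top"):
    p,d=env.read_camera(n); cv2.imwrite(f"pics/{n}1.png",cv2.resize((p[190:300,110:300] if n=="side" else p[120:260,80:300])[:,:,::-1],None,fx=3.5,fy=3.5))
print(env.get_obs()["tool_pos"])
E
```

```text
[0.5229 0.3364 0.2204]
```

View pics/side1.png

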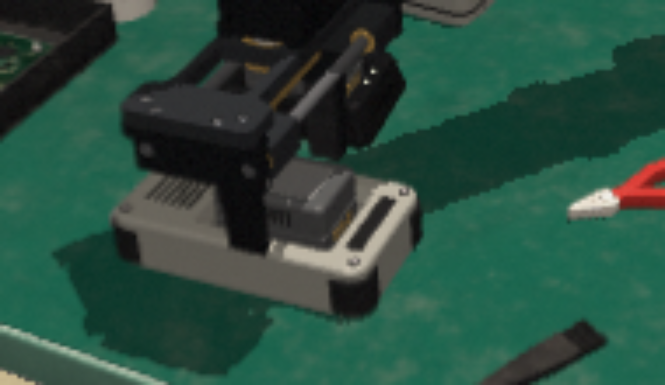

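The fingers straddle the tester pack just above the rim (finger about (248,230) in the crop). Grip and lift.

Request:
carry_out --pt "0 0 0 0 0.5" --pt "0 0 0 0 1" --pt "0 0 0 0 1" --pt "0 0 0 0 1" --pt "0 0 0 0 1" --pt "0 0 0 0 1" --pt "0 0 0 0 1" --pt "0 0 0.01 0 1" --pt "0 0 0.02 0 1" --pt "0 0 0.035 0 1" --pt "0 0 0.05 0 1" --pt "0 0 0.065 0 1" --pt "0 0 0.08 0 1" --pt "0 0 0.08 0 1"

```text
time_s: 4.7
tool_pos: [0.5232, 0.3371, 0.303]
tool_rot: [179.7, -0.1, 94.8]
force: [-0.7, 0.8, -1.8]
grip_width: 0.0455
```

Request:
carry_out --pt "-0.005 -0.016 0 0 1" --pt "-0.015 -0.05 0 0 1" --pt "-0.026 -0.086 0 0 1" --pt "-0.036 -0.12 0 0 1" --pt "-0.047 -0.156 0 0 1" --pt "-0.057 -0.19 0 0 1" --pt "-0.068 -0.226 0 0 1" --pt "-0.078 -0.26 0 0 1" --pt "-0.083 -0.276 0 0 1" --pt "-0.083 -0.276 -0.03 0 1" --pt "-0.083 -0.276 -0.055 0 1" --pt "-0.083 -0.276 -0.075 0 1" --pt "-0.083 -0.276 -0.088 0 1" --pt "-0.083 -0.276 -0.095 0 1" --pt "-0.083 -0.276 -0.095 0 1"

```text
time_s: 6.2
tool_pos: [0.4397, 0.0605, 0.2046]
tool_rot: [-180.0, -0.0, 94.8]
force: [-0.5, -0.0, -1.7]
grip_width: 0.046
```

Request:
carry_out --pt "0 0 -0.001 0 0.4" --pt "0 0 -0.001 0 -0.5" --pt "0 0 -0.001 0 -1" --pt "0 0 -0.001 0 -1" --pt "0 0 -0.001 0 -1" --pt "0 0 0.02 0 -1" --pt "0 0 0.05 0 -1" --pt "0 0 0.085 0 -1" --pt "0.02 0.02 0.095 1 -1" --pt "0.05 0.045 0.095 2 -1" --pt "0.08 0.07 0.095 3 -1" --pt "0.11 0.095 0.095 4 -1" --pt "0.135 0.118 0.095 4.5 -1" --pt "0.158 0.136 0.095 4.5 -1" --pt "0.158 0.136 0.075 4.5 -1" --pt "0.158 0.136 0.05 4.5 -1" --pt "0.158 0.136 0.03 4.5 -1" --pt "0.158 0.136 0.017 4.5 -1" --pt "0.158 0.136 0.011 4.5 -1" --pt "0.158 0.136 0.011 4.5 -1"

```text
time_s: 8.2
tool_pos: [0.5976, 0.1961, 0.2153]
tool_rot: [-180.0, -0.0, 99.3]
force: [-0.1, -0.8, 0.3]
grip_width: 0.0865
```

```bash
python3 - <<'E'
from h import *
for n in("side","top"):
    p,d=env.read_camera(n); np.save(n+"2.npy",d);cv2.imwrite(f"pics/{n}2f.png",p[:,:,::-1]);cv2.imwrite(f"pics/{n}2.png",cv2.resize((p[160:290,110:340] if n=="side" else p[120:260,80:300])[:,:,::-1],None,fx=3,fy=3))
print(env.get_obs()["tool_pos"])
E
```

```text
[0.598  0.1965 0.2167]
```

View pics/side2.png

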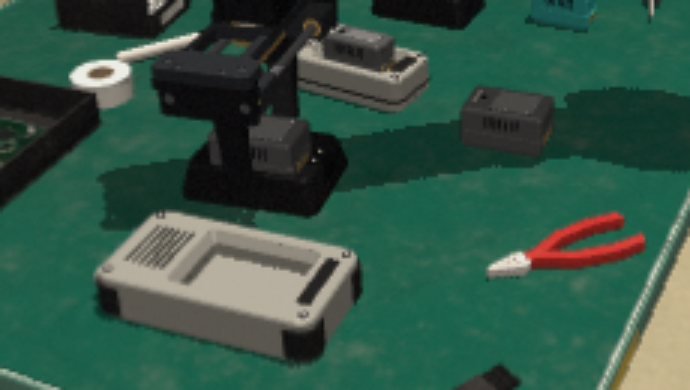

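View pics/top2.png

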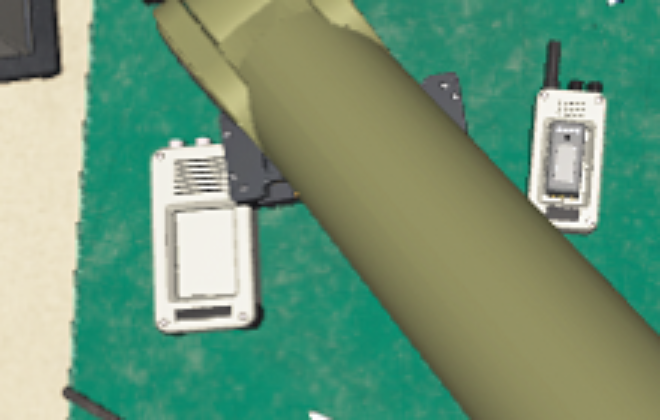

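The pack is parked flat on the bench (side crop about (508,120)), the tester well is empty and visible, and the fingers straddle the large-cradle pack. I'll grip it and measure the well.

Request:
carry_out --pt "0 0 0 0 0.5" --pt "0 0 0 0 1" --pt "0 0 0 0 1" --pt "0 0 0 0 1" --pt "0 0 0 0 1" --pt "0 0 0 0 1" --pt "0 0 0.01 0 1" --pt "0 0 0.02 0 1" --pt "0 0 0.035 0 1" --pt "0 0 0.05 0 1" --pt "0 0 0.065 0 1" --pt "0 0 0.08 0 1" --pt "0 0 0.08 0 1"

```text
time_s: 9.6
tool_pos: [0.5984, 0.1969, 0.299]
tool_rot: [179.7, -0.0, 99.3]
force: [-0.3, 0.1, -1.5]
grip_width: 0.0458
```

```bash
python3 - <<'E'
from h import *
d=np.load("top2.npy");W=cloud("top",d);z=W[...,2]
v,u=203,147
win=np.zeros(z.shape,bool);win[v-22:v+22,u-16:u+17]=1
for lo,hi in((.01,.023),(.01,.028)):
    m=win&(z>lo)&(z<hi)&(d>0)
    n,L,s,c=cv2.connectedComponentsWithStats(m.astype(np.uint8));k=L[v,u]
    ys,xs=np.where(L==k);P=W[L==k]
    r=cv2.minAreaRect((P[:,:2]*1000).astype(np.float32))
    print(s[k],np.median(P[:,2]),r,P.mean(0))
print(env.get_obs()["tool_pos"],env.get_obs()["force"])
E
```

```text
[138 189  20  30 548] 0.01624600702869319 ((525.2086791992188, 339.51763916015625), (76.50875091552734, 50.97008514404297), 3.6380553245544434) [0.5253 0.3408 0.0163]
[136 187  23  33 607] 0.016499937025570247 ((524.899169921875, 340.06414794921875), (82.09142303466797, 55.43336868286133), 4.5760369300842285) [0.5253 0.3414 0.0173]
[0.5984 0.1969 0.299 ] [-0.3248  0.0775 -1.4723]
```

Request:
carry_out --pt "-0.008 0.015 0 -1 1" --pt "-0.02 0.04 0 -2 1" --pt "-0.035 0.066 0 -3 1" --pt "-0.05 0.094 0 -4 1" --pt "-0.065 0.122 0 -4.7 1" --pt "-0.0745 0.14 0 -4.7 1" --pt "-0.0745 0.14 0 -4.7 1" --pt "-0.0745 0.14 -0.02 -4.7 1" --pt "-0.0745 0.14 -0.035 -4.7 1" --pt "-0.0745 0.14 -0.045 -4.7 1" --pt "-0.0745 0.14 -0.053 -4.7 1" --pt "-0.0745 0.14 -0.06 -4.7 1" --pt "-0.0745 0.14 -0.06 -4.7 1"

```text
time_s: 10.9
tool_pos: [0.5231, 0.3359, 0.2348]
tool_rot: [-179.9, 0.0, 94.6]
force: [0.3, 0.1, -1.7]
grip_width: 0.0456
```

Request:
carry_out --pt "0 0 -0.005 0 1" --pt "0 0 -0.01 0 1" --pt "0 0 -0.015 0 1" --pt "0 0 -0.015 0 1"

```text
time_s: 11.3
tool_pos: [0.5231, 0.3362, 0.2203]
tool_rot: [-180.0, 0.0, 94.6]
force: [0.0, -0.5, -2.2]
grip_width: 0.0458
```

Request:
carry_out --pt "0 0 -0.001 0 0.4" --pt "0 0 -0.001 0 -0.5" --pt "0 0 -0.001 0 -1" --pt "0 0 -0.001 0 -1" --pt "0 0 -0.001 0 -1" --pt "0 0 0.02 0 -1" --pt "0 0 0.05 0 -1" --pt "0 0 0.075 0 -1" --pt "-0.01 -0.034 0.079 0 -1" --pt "-0.022 -0.074 0.079 0 -1" --pt "-0.034 -0.114 0.079 0 -1" --pt "-0.046 -0.152 0.079 0 -1" --pt "-0.057 -0.19 0.079 0 -1" --pt "-0.068 -0.226 0.079 0 -1" --pt "-0.078 -0.256 0.079 0 -1" --pt "-0.0835 -0.276 0.079 0 -1" --pt "-0.0835 -0.276 0.05 0 -1" --pt "-0.0835 -0.276 0.02 0 -1" --pt "-0.0835 -0.276 -0.005 0 -1" --pt "-0.0835 -0.276 -0.017 0 -1"

```text
time_s: 13.3
tool_pos: [0.4387, 0.0602, 0.2021]
tool_rot: [-179.8, -0.0, 94.6]
force: [-0.3, 0.5, -0.6]
grip_width: 0.087
```

```bash
python3 - <<'E'
from h import *
for n in("side","top"):
    p,d=env.read_camera(n); np.save(n+"3.npy",d);cv2.imwrite(f"pics/{n}3f.png",p[:,:,::-1]);cv2.imwrite(f"pics/{n}3.png",cv2.resize((p[160:290,110:340] if n=="side" else p[120:260,80:300])[:,:,::-1],None,fx=3,fy=3))
    if n=="top":
        W=cloud("top",d);z=W[...,2]
        for nm,(u,v),lo,hi in(("tp",(147,203),.045,.062),("clwell",(203,174),.006,.019),("clrim",(203,174),.006,.026)):
            win=np.zeros(z.shape,bool);win[v-26:v+27,u-19:u+19]=1
            m=win&(z>lo)&(z<hi)&(d>0)
            nn,L,s,c=cv2.connectedComponentsWithStats(m.astype(np.uint8));k=L[v,u]
            if k==0: print("no",nm);continue
            P=W[L==k];r=cv2.minAreaRect((P[:,:2]*1000).astype(np.float32))
            print(nm,s[k],np.median(P[:,2]),r)
print(env.get_obs()["tool_pos"])
E
```

```text
tp [137 188  19  29 496] 0.05404552610034504 ((524.5344848632812, 335.8012390136719), (70.6471176147461, 46.65629196166992), 4.028921604156494)
clwell [191 160  24  31 556] 0.012430327423721105 ((601.5206298828125, 198.14610290527344), (75.65599822998047, 52.46957015991211), 9.353386878967285)
clrim [189 158  28  34 664] 0.012918316505215006 ((600.0944213867188, 197.51910400390625), (85.0933609008789, 60.93458938598633), 10.891983032226562)
[0.4389 0.0604 0.2027]
```

View pics/side3.png

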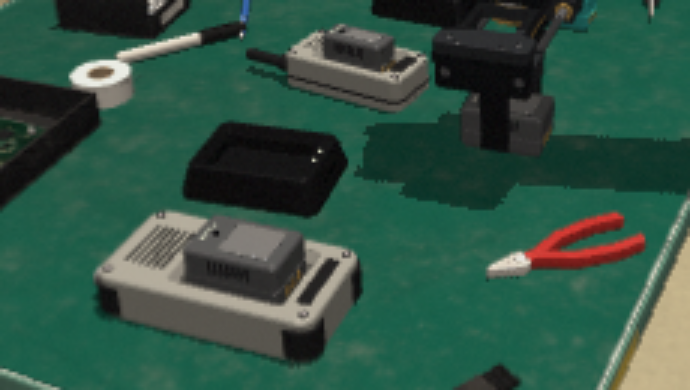

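View pics/top3.png

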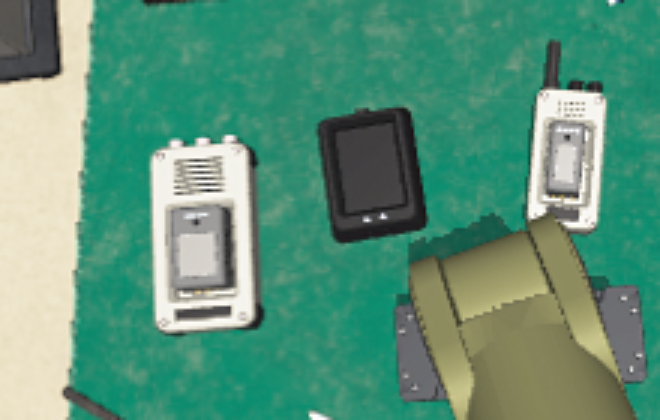

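Tester pack is seated (top at 54 mm), and the large cradle well is empty at about (599.5,197) mm. Gripping the parked pack next.

Request:
carry_out --pt "0 0 0 0 0.5" --pt "0 0 0 0 1" --pt "0 0 0 0 1" --pt "0 0 0 0 1" --pt "0 0 0 0 1" --pt "0 0 0 0 1" --pt "0 0 0.01 0 1" --pt "0 0 0.03 0 1" --pt "0 0 0.055 0 1" --pt "0 0 0.08 0 1" --pt "0 0 0.096 0 1" --pt "0.012 0.01 0.096 1 1" --pt "0.037 0.032 0.096 2 1" --pt "0.067 0.058 0.096 3 1" --pt "0.097 0.083 0.096 4 1" --pt "0.127 0.109 0.096 4.7 1" --pt "0.15 0.129 0.096 4.7 1" --pt "0.159 0.1365 0.096 4.7 1" --pt "0.159 0.1365 0.096 4.7 1" --pt "0.159 0.1365 0.075 4.7 1"

```text
time_s: 15.4
tool_pos: [0.599, 0.1969, 0.2813]
tool_rot: [179.8, -0.0, 99.3]
force: [-0.0, 0.5, -2.5]
grip_width: 0.0457
```

Request:
carry_out --pt "0 0 -0.015 0 1" --pt "0 0 -0.03 0 1" --pt "0 0 -0.04 0 1" --pt "0 0 -0.048 0 1" --pt "0 0 -0.055 0 1" --pt "0 0 -0.062 0 1" --pt "0 0 -0.062 0 1"

```text
time_s: 16.1
tool_pos: [0.5988, 0.197, 0.2166]
tool_rot: [180.0, -0.0, 99.3]
force: [-0.3, 0.5, -1.1]
grip_width: 0.0455
```

Request:
carry_out --pt "0 0 -0.001 0 0.4" --pt "0 0 -0.001 0 -0.5" --pt "0 0 -0.001 0 -1" --pt "0 0 -0.001 0 -1" --pt "0 0 -0.001 0 -1" --pt "0 0 0.02 0 -1" --pt "0 0 0.05 0 -1" --pt "0 0 0.08 0 -1" --pt "0 -0.03 0.083 -4 -1" --pt "0 -0.06 0.083 -8 -1" --pt "0 -0.095 0.083 -12 -1" --pt "0.001 -0.13 0.083 -14.8 -1" --pt "0.001 -0.16 0.083 -14.8 -1" --pt "0.001 -0.1735 0.083 -14.8 -1" --pt "0.001 -0.1735 0.06 -14.8 -1" --pt "0.001 -0.1735 0.035 -14.8 -1" --pt "0.001 -0.1735 0.015 -14.8 -1" --pt "0.001 -0.1735 0.006 -14.8 -1" --pt "0.001 -0.1735 0.003 -14.8 -1" --pt "0.001 -0.1735 0.003 -14.8 -1"

```text
time_s: 18.1
tool_pos: [0.5998, 0.024, 0.2201]
tool_rot: [180.0, -0.0, 84.5]
force: [0.8, -0.2, -0.2]
grip_width: 0.0869
```

```bash
python3 - <<'E'
from h import *
for n in("side","top"):
    p,d=env.read_camera(n); np.save(n+"4.npy",d);cv2.imwrite(f"pics/{n}4f.png",p[:,:,::-1]);cv2.imwrite(f"pics/{n}4.png",cv2.resize((p[130:270,140:370] if n=="side" else p[120:260,120:340])[:,:,::-1],None,fx=3,fy=3))
    if n=="top":
        W=cloud("top",d);z=W[...,2]
        for nm,(u,v),lo,hi in(("cl",(203,174),.043,.057),):
            win=np.zeros(z.shape,bool);win[v-26:v+27,u-19:u+19]=1
            m=win&(z>lo)&(z<hi)&(d>0)
            nn,L,s,c=cv2.connectedComponentsWithStats(m.astype(np.uint8));k=L[v,u]
            if k==0: print("no",nm);continue
            P=W[L==k];r=cv2.minAreaRect((P[:,:2]*1000).astype(np.float32))
            print(nm,s[k],np.median(P[:,2]),r)
print(env.get_obs()["tool_pos"])
E
```

```text
cl [190 159  22  29 479] 0.05010627632761582 ((600.7963256835938, 197.74774169921875), (71.08653259277344, 46.71168518066406), 9.583064079284668)
[0.6002 0.0238 0.2209]
```

View pics/side4.png

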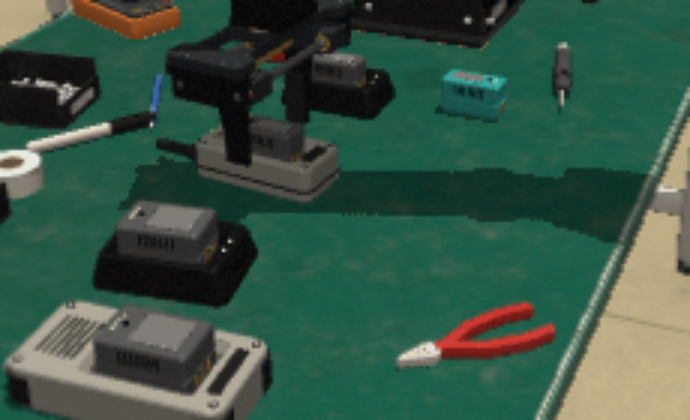

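View pics/top4.png

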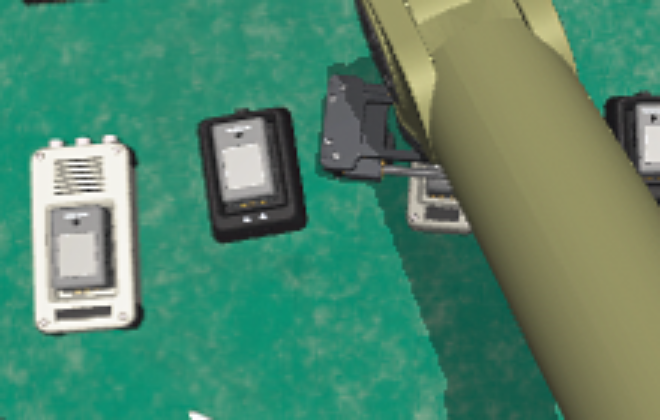

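Both large packs are seated (tops at 54 and 50 mm), and the fingers straddle the radio pack. Grip it, lift it and park it.

Request:
carry_out --pt "0 0 0 0 0.5" --pt "0 0 0 0 1" --pt "0 0 0 0 1" --pt "0 0 0 0 1" --pt "0 0 0 0 1" --pt "0 0 0 0 1" --pt "0 0 0 0 1" --pt "0 0 0 0 1" --pt "0 0 0.01 0 1" --pt "0 0 0.025 0 1" --pt "0 0 0.045 0 1" --pt "0 0 0.065 0 1" --pt "0 0 0.08 0 1" --pt "0 0 0.08 0 1"

```text
time_s: 19.6
tool_pos: [0.6006, 0.0237, 0.303]
tool_rot: [179.7, -0.0, 84.5]
force: [0.3, 0.0, -0.6]
grip_width: 0.0298
```

Request:
carry_out --pt "-0.015 -0.007 0 0 1" --pt "-0.045 -0.02 0 0 1" --pt "-0.075 -0.034 0 0 1" --pt "-0.105 -0.048 0 0 1" --pt "-0.135 -0.062 0 0 1" --pt "-0.155 -0.071 0 0 1" --pt "-0.16 -0.073 0 0 1" --pt "-0.16 -0.073 -0.03 0 1" --pt "-0.16 -0.073 -0.055 0 1" --pt "-0.16 -0.073 -0.075 0 1" --pt "-0.16 -0.073 -0.088 0 1" --pt "-0.16 -0.073 -0.095 0 1" --pt "-0.16 -0.073 -0.095 0 1"

```text
time_s: 20.9
tool_pos: [0.4401, -0.0493, 0.2045]
tool_rot: [-180.0, -0.1, 84.5]
force: [0.1, -0.2, -0.3]
grip_width: 0.0297
```

Request:
carry_out --pt "0 0 -0.001 0 0.4" --pt "0 0 -0.001 0 -0.5" --pt "0 0 -0.001 0 -1" --pt "0 0 -0.001 0 -1" --pt "0 0 -0.001 0 -1" --pt "0 0 0.02 0 -1" --pt "0 0 0.05 0 -1" --pt "0 0 0.085 0 -1" --pt "0.02 -0.012 0.095 1 -1" --pt "0.05 -0.03 0.095 2 -1" --pt "0.085 -0.051 0.095 3 -1" --pt "0.12 -0.072 0.095 4 -1" --pt "0.15 -0.09 0.095 5.3 -1" --pt "0.177 -0.106 0.095 5.3 -1" --pt "0.177 -0.106 0.075 5.3 -1" --pt "0.177 -0.106 0.05 5.3 -1" --pt "0.177 -0.106 0.03 5.3 -1" --pt "0.177 -0.106 0.017 5.3 -1" --pt "0.177 -0.106 0.011 5.3 -1" --pt "0.177 -0.106 0.011 5.3 -1"

```text
time_s: 22.9
tool_pos: [0.6165, -0.1557, 0.2153]
tool_rot: [-180.0, -0.0, 89.8]
force: [0.1, 0.1, 1.1]
grip_width: 0.0872
```

```bash
python3 - <<'E'
from h import *
for n in("side","top"):
    p,d=env.read_camera(n); np.save(n+"5.npy",d);cv2.imwrite(f"pics/{n}5f.png",p[:,:,::-1]);cv2.imwrite(f"pics/{n}5.png",cv2.resize((p[120:220,170:370] if n=="side" else p[120:260,180:400])[:,:,::-1],None,fx=3.4,fy=3.4))
    if n=="top":
        W=cloud("top",d);z=W[...,2]
        for nm,(u,v),lo,hi in(("radiowell",(268,173),.008,.023),("rw2",(268,173),.008,.029)):
            win=np.zeros(z.shape,bool);win[v-21:v+20,u-12:u+12]=1
            m=win&(z>lo)&(z<hi)&(d>0)
            nn,L,s,c=cv2.connectedComponentsWithStats(m.astype(np.uint8));k=L[v,u]
            if k==0: print("no",nm);continue
            P=W[L==k];r=cv2.minAreaRect((P[:,:2]*1000).astype(np.float32))
            print(nm,s[k],np.median(P[:,2]),r)
print(env.get_obs()["tool_pos"])
E
```

```text
radiowell [261 162  16  26 356] 0.01657795103966006 ((600.9699096679688, 22.134965896606445), (37.04550552368164, 68.83155059814453), 85.05682373046875)
rw2 [260 160  18  29 420] 0.016943619626955432 ((600.5369873046875, 22.852811813354492), (42.421043395996094, 73.48030853271484), 85.0669937133789)
[ 0.6171 -0.1557  0.2167]
```

View pics/side5.png

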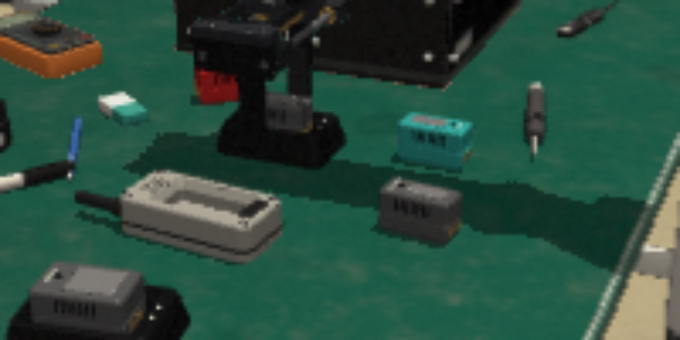

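View pics/top5.png

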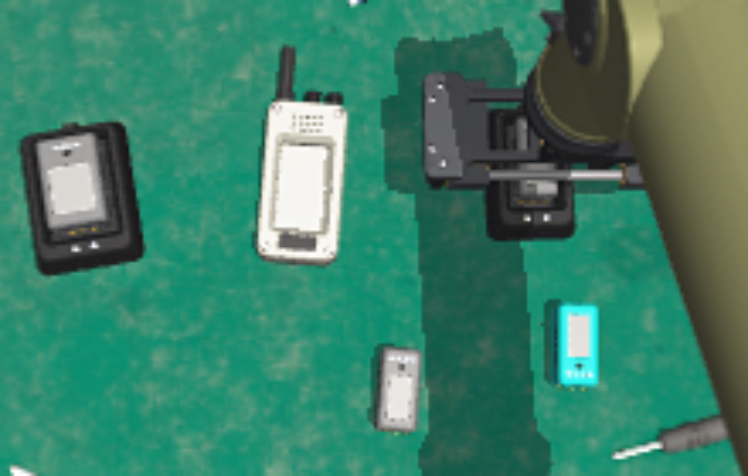

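The slim pack is parked upright (top crop about (400,390)), the radio well is at about (599.5,22.5) mm, and the fingers straddle the slim-cradle pack.

Request:
carry_out --pt "0 0 0 0 0.5" --pt "0 0 0 0 1" --pt "0 0 0 0 1" --pt "0 0 0 0 1" --pt "0 0 0 0 1" --pt "0 0 0 0 1" --pt "0 0 0 0 1" --pt "0 0 0 0 1" --pt "0 0 0.01 0 1" --pt "0 0 0.025 0 1" --pt "0 0 0.045 0 1" --pt "0 0 0.065 0 1" --pt "0 0 0.084 0 1" --pt "-0.002 0.02 0.084 -2 1" --pt "-0.005 0.055 0.084 -3 1" --pt "-0.009 0.09 0.084 -4.8 1" --pt "-0.013 0.13 0.084 -4.8 1" --pt "-0.016 0.165 0.084 -4.8 1" --pt "-0.0175 0.1785 0.084 -4.8 1" --pt "-0.0175 0.1785 0.084 -4.8 1"

```text
time_s: 25.0
tool_pos: [0.5989, 0.0258, 0.3011]
tool_rot: [179.9, -0.0, 85.3]
force: [0.6, -0.8, -1.3]
grip_width: 0.0297
```

Request:
carry_out --pt "0 0 -0.02 0 1" --pt "0 0 -0.035 0 1" --pt "0 0 -0.047 0 1" --pt "0 0 -0.057 0 1" --pt "0 0 -0.065 0 1" --pt "0 0 -0.072 0 1" --pt "0 0 -0.079 0 1" --pt "0 0 -0.079 0 1"

```text
time_s: 25.8
tool_pos: [0.5993, 0.0227, 0.2204]
tool_rot: [-180.0, -0.0, 85.0]
force: [0.5, 0.4, -1.0]
grip_width: 0.0298
```

Request:
carry_out --pt "0 0 -0.001 0 0.4" --pt "0 0 -0.001 0 -0.5" --pt "0 0 -0.001 0 -1" --pt "0 0 -0.001 0 -1" --pt "0 0 -0.001 0 -1" --pt "0 0 0.02 0 -1" --pt "0 0 0.05 0 -1" --pt "0 0 0.075 0 -1" --pt "-0.022 -0.01 0.079 0 -1" --pt "-0.055 -0.025 0.079 -0.5 -1" --pt "-0.09 -0.041 0.079 -0.5 -1" --pt "-0.125 -0.057 0.079 -0.5 -1" --pt "-0.15 -0.068 0.079 -0.5 -1" --pt "-0.1595 -0.0725 0.079 -0.5 -1" --pt "-0.1595 -0.0725 0.055 -0.5 -1" --pt "-0.1595 -0.0725 0.03 -0.5 -1" --pt "-0.1595 -0.0725 0.008 -0.5 -1" --pt "-0.1595 -0.0725 -0.01 -0.5 -1" --pt "-0.1595 -0.0725 -0.017 -0.5 -1" --pt "-0.1595 -0.0725 -0.017 -0.5 -1"

```text
time_s: 27.8
tool_pos: [0.4393, -0.0495, 0.2033]
tool_rot: [-179.9, -0.1, 84.5]
force: [0.6, -0.1, -0.5]
grip_width: 0.0873
```

```bash
python3 - <<'E'
from h import *
for n in("side","top"):
    p,d=env.read_camera(n); np.save(n+"6.npy",d);cv2.imwrite(f"pics/{n}6f.png",p[:,:,::-1]);cv2.imwrite(f"pics/{n}6.png",cv2.resize((p[120:220,170:370] if n=="side" else p[120:260,180:400])[:,:,::-1],None,fx=3.4,fy=3.4))
    if n=="top":
        W=cloud("top",d);z=W[...,2]
        for nm,(u,v),lo,hi in(("radiopack",(268,173),.045,.06),("cswell",(338,170),.005,.019),("cs2",(338,170),.005,.025)):
            win=np.zeros(z.shape,bool);win[v-21:v+21,u-14:u+12]=1
            m=win&(z>lo)&(z<hi)&(d>0)
            nn,L,s,c=cv2.connectedComponentsWithStats(m.astype(np.uint8));k=L[v,u]
            if k==0: print("no",nm);continue
            P=W[L==k];r=cv2.minAreaRect((P[:,:2]*1000).astype(np.float32))
            print(nm,s[k],np.median(P[:,2]),r)
print(env.get_obs()["tool_pos"])
E
```

```text
radiopack [262 160  13  25 277] 0.054043014522348005 ((600.14794921875, 22.751117706298828), (30.301721572875977, 61.85370635986328), 84.49581909179688)
cswell [329 156  15  25 342] 0.01259262892220989 ((618.7786254882812, -158.68753051757812), (67.33963012695312, 37.665679931640625), 0.8081510663032532)
cs2 [328 154  17  28 397] 0.012976121652321588 ((618.2766723632812, -158.45425415039062), (73.96460723876953, 42.426605224609375), 1.7615081071853638)
[ 0.4401 -0.0496  0.2045]
```

View pics/side6.png

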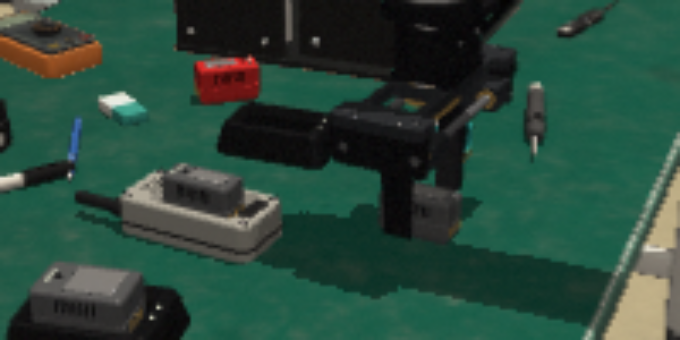

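View pics/top6.png

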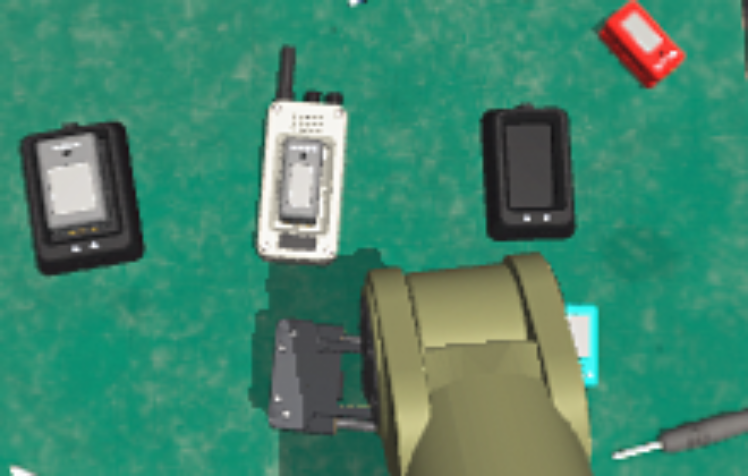

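Radio pack is seated (top 54 mm), and the slim cradle well is empty at about (617,-157) mm.

Request:
carry_out --pt "0 0 0 0 0.5" --pt "0 0 0 0 1" --pt "0 0 0 0 1" --pt "0 0 0 0 1" --pt "0 0 0 0 1" --pt "0 0 0 0 1" --pt "0 0 0 0 1" --pt "0 0 0 0 1" --pt "0 0 0.015 0 1" --pt "0 0 0.04 0 1" --pt "0 0 0.07 0 1" --pt "0 0 0.096 0 1" --pt "0.02 -0.012 0.096 2 1" --pt "0.05 -0.03 0.096 3 1" --pt "0.085 -0.051 0.096 4 1" --pt "0.12 -0.072 0.096 5.6 1" --pt "0.15 -0.09 0.096 5.6 1" --pt "0.17 -0.103 0.096 5.6 1" --pt "0.1765 -0.1065 0.096 5.6 1" --pt "0.1765 -0.1065 0.096 5.6 1"

```text
time_s: 29.9
tool_pos: [0.6163, -0.1563, 0.299]
tool_rot: [-179.9, -0.1, 90.1]
force: [-0.3, -0.8, -0.5]
grip_width: 0.0298
```

Request:
carry_out --pt "0 0 -0.02 0 1" --pt "0 0 -0.035 0 1" --pt "0 0 -0.047 0 1" --pt "0 0 -0.058 0 1" --pt "0 0 -0.067 0 1" --pt "0 0 -0.075 0 1" --pt "0 0 -0.083 0 1" --pt "0 0 -0.083 0 1"

```text
time_s: 30.7
tool_pos: [0.6163, -0.1562, 0.2164]
tool_rot: [180.0, -0.0, 90.1]
force: [-0.1, -0.2, 0.2]
grip_width: 0.03
```

Release, rise, and back off to x ≈ 0.45 for a clear view.

Request:
carry_out --pt "0 0 -0.001 0 0.4" --pt "0 0 -0.001 0 -0.5" --pt "0 0 -0.001 0 -1" --pt "0 0 -0.001 0 -1" --pt "0 0 -0.001 0 -1" --pt "0 0 0.02 0 -1" --pt "0 0 0.05 0 -1" --pt "0 0 0.085 0 -1" --pt "-0.02 0.01 0.1 0 -1" --pt "-0.05 0.03 0.1 0 -1" --pt "-0.085 0.06 0.1 0 -1" --pt "-0.12 0.09 0.1 0 -1" --pt "-0.15 0.115 0.1 0 -1" --pt "-0.165 0.13 0.1 0 -1" --pt "-0.165 0.13 0.1 0 -1" --pt "-0.165 0.13 0.1 0 -1"

```text
time_s: 32.3
tool_pos: [0.4513, -0.0264, 0.3172]
tool_rot: [179.9, 0.1, 90.1]
force: [0.3, -0.2, 0.7]
grip_width: 0.0871
```

```bash
python3 - <<'E'
from h import *
for n in("side","top"):
    p,d=env.read_camera(n); np.save(n+"7.npy",d);cv2.imwrite(f"pics/{n}7.png",p[:,:,::-1])
    if n=="top":
        W=cloud("top",d);z=W[...,2]
        for nm,(u,v),lo,hi in(("tester",(147,203),.045,.062),("cl",(203,174),.043,.057),("radio",(268,173),.045,.06),("cs",(338,170),.042,.057)):
            win=np.zeros(z.shape,bool);win[v-26:v+27,u-19:u+19]=1
            m=win&(z>lo)&(z<hi)&(d>0)
            nn,L,s,c=cv2.connectedComponentsWithStats(m.astype(np.uint8));k=L[v,u]
            if k==0: print("no",nm);continue
            P=W[L==k];r=cv2.minAreaRect((P[:,:2]*1000).astype(np.float32))
            A=np.c_[P[:,:2],np.ones(len(P))];s_=np.linalg.lstsq(A,P[:,2],rcond=None)[0][:2]
            print(nm,np.median(P[:,2]),r,"tilt deg",np.degrees(s_))
print(env.get_obs())
E
```

```text
tester 0.05410286081787964 ((524.2379760742188, 335.3462219238281), (70.515625, 47.1761474609375), 4.284359455108643) tilt deg [ 1.0475 -0.6275]
cl 0.050164015780969774 ((600.508056640625, 197.62289428710938), (70.2721939086914, 46.61982345581055), 10.296378135681152) tilt deg [-0.3866  0.2591]
radio 0.054108176327726805 ((599.57373046875, 23.01810073852539), (30.74209213256836, 61.1802864074707), 85.51510620117188) tilt deg [1.1738 0.0172]
cs 0.0504957952066627 ((618.5479125976562, -156.16720581054688), (59.233680725097656, 31.54163360595703), 1.084842324256897) tilt deg [-0.5641 -0.6094]
{'time_s': 32.4, 'qpos': array([ 60.1331,  -0.2422, -58.9914, 114.7423,  -0.2478,  65.3196,
        91.281 ]), 'joint_velocities': array([ 0.0162,  0.9146,  0.1876, -0.2287, -0.3262,  0.1045,  0.0577]), 'effort': array([ -0.2118, -16.3323,  -0.2246, -28.744 ,   0.018 ,   0.0969,
        -0.0014]), 'tool_pos': array([ 0.4518, -0.027 ,  0.3171]), 'tool_rot': array([179.9366,  -0.0163,  90.0359]), 'force': array([ 0.068 , -0.3477,  0.3475]), 'wrist_torque': array([ 0.1204, -0.1321, -0.0045]), 'grip_width': 0.08664226427597443}
```

View pics/side7.png

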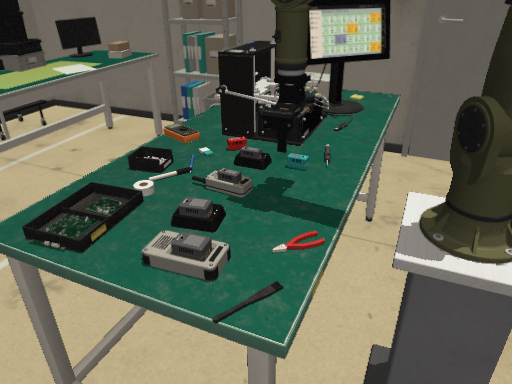

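View pics/top7.png

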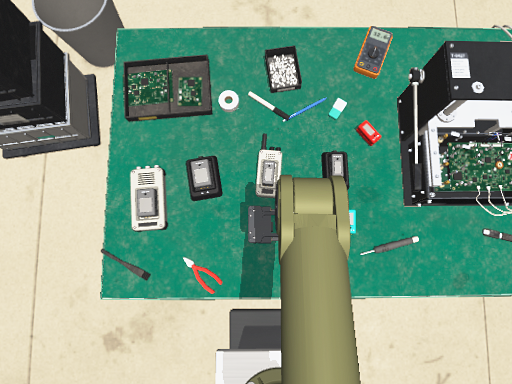

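All four packs sit at the seated heights. The cutters (about (205,275)) and the driver (about (392,245)) are where they were, and the arm is clear. Handing in.

```bash
python3 -c "
from cell import env
print(env.sign_off())"
```

```text
the job is handed in; nothing more can be done
None
```

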